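Clip a handle blank into the test rest and hold the hardness tester on its mark

ROBOT

A 6-joint arm with a two-finger parallel gripper is mounted at the origin on a cart in front of the work surface, level with it; the furniture and walls round the work are solid. World frame = base frame: x ahead of the robot, y to its left, z up, the work surface at z = 0. Lengths are in m, angles in rad, forces in N, time in s.
With the tool pointing down it reaches from about 0.275 to 0.725 m from the base axis. Payload 5.6 kg.
Tool frame: the origin (TCP) lies between the finger pads; the fingertips stand 22 mm ahead of it and the grasp point (between the pads) lies 3 mm ahead of it; z points along the fingers, y is the line along which they close (so a half turn about z gives the same grasp; the last joint's range is limited). The gripper opens to 85 mm and grips with 20 to 120 N. Pads are 22 mm wide; open, the fingers measure 114 mm over their backs; the gripper's body (76 mm by 85 mm) begins 54 mm behind the grasp point. The pads swing forward as they close: fully open they stand 13 mm farther back than shut.
Start: joints at [-0.979, 0.255, 0.108, 0, -1.424, -0.285], TCP at [0.166, -0.524, 0.253] pointing down, gripper open.
Joint ranges: [-2.95, 2.95], [-1.21, 1.97], [-1.09, 1.5], [-2.87, 1.71], [-2.94, -0.07], [-3.05, 3.05]. Speed limits (rad/s): [2.57, 2.57, 3.14, 3.14, 3.14, 3.14].

INTERFACE

Orientations are given as a unit quaternion [w, x, y, z].
In Python, from plant import manip gives the robot as it stands.
- The arm moves only by the shell command python3 -m creep 'ROWS' [FORCE]. ROWS is JSON, a list of rows, each a list of 7 numbers: the opening, from 0 (shut) to 1 (fully open), then the shift along the tool's x, y, z in m, then the turn, a rotation vector about the tool's x, y, z in degrees. In form: [[jaw, x, y, z, ax, ay, az], ...]. A call has 1 to 20 rows; each row is the pose to reach, as a shift and turn from the pose commanded when the call began, along the tool's axes at that moment; what a row does not reach only later rows make up. A row lasts 1/8 s, in which the tool goes at most 62.5 mm and 10.7 degrees, less where a joint would pass 70% of its speed; a pose out of reach is approached as far as the arm can. A call with a gripper value outside its range is refused whole. The fingers move at their own pace and stop on an object; FORCE is the grip in N (left out, the last holds). Time passes only in rows, so rows that repeat a pose let the fingers close. It gives the time, the measured TCP pose, the force, the opening and the grip force at its end, in the units of the state.
- manip.read_state(): the state, without advancing time (a new reading comes with each control period).
- manip.camera(name): name is "scene" or "top" or "wrist"; returns the picture (420x560x3 uint8, blue, green, red); there is no depth.
- manip.camera_info(name): a dict with "mtx" (3x3 intrinsics, pixels), "camera_from_world" (4x4, takes a point from world to camera coordinates). Camera axes: x right, y down, z forward; pixel columns grow to the right and rows downward; lengths in m; the calibration is good to about 2 mm. A picture is of the moment at which its call begins: read the wrist's pose just before it. camera_info takes no time and is no camera call; for the wrist camera it gives the pose at the moment of the call.
- manip.close_job(): hands the job in; it is judged then, once.
Trained networks look in the newest picture that a camera, given by its name, has taken for a name from the list of things; names that differ only in an ending like _2 or _b are one class to them, and where a whole thing is asked for, a point or a joint stands for the part that bears it (a point fixed in the world has none). Each returns a list of dicts, best first, with "score" (0 to 1); they miss things now and then, are a little off and sometimes report something else, mostly with a low value. They report only what shows in the picture. A call takes as long as a camera call. They do not tell look-alikes from the thing itself.
- manip.look_for(camera, name): "xy" ([column, row] in pixels, amid what is visible of it).
- manip.tip_of(camera, name): "xy" ([column, row] in pixels: a listed point, or the origin of a listed thing).
The state is a dict: "time_s": time; "qpos": joint angles; "qd": joint speeds; "joint_efforts": joint torques, N m; "eef_pos": TCP position; "tool_rot": TCP orientation; "wrist_force": force on the tool from outside, world axes, zero at the start; "wrist_torque": the same for the moment, N m; "gripper_width": finger opening in m; "grasp_force": force on a finger pad.
Only numpy, scipy, OpenCV 4.12 (cv2) and the standard library are available. Lean on these libraries where they do the work, as an engineer would, in place of code of your own. Each camera call takes 0.05 s, during which the arm holds its last target. There are 200 camera calls.

TASK

Push the octagonal wooden handle blank down past the sprung jaw until it sits fully home in both forks of the test rest, roughly centred, and let go of it. Then take the spring-nosed hardness tester out of its wooden holder, stand it upright on top of the blank midway between the two pencilled rings, and press gently until the nose has gone about half way in, never hard. Finish while still holding the tester there, upright and pressing; do not let go, and leave the other things on the table where they are.

Things in the scene. Friction and masses are not known exactly. Their poses are not given: they have to be found in the camera images.
- blank: light wooden handle blank: octagonal bar 180 mm long, 22 mm across flats, about 70 g, lying on a flat on the table. Origin on its axis at mid length; y runs along it. Two thin dark pencilled rings go round it 12 and 24 mm from the middle on its +y side. Grasp across two flats; it may be clipped in either way round.
- blank_mark (a point): the test spot: midway between the two pencilled rings, on the bar's axis, 18 mm from mid length on the blank's +y side (the surface is 11 mm out from it)
- rest: metal test rest, fixed: base plate 84 (x -40..44) x 152 x 12 mm; two upright forks 14 mm wide at y = -50 and +50 mm, clear between. Each has a flat floor 55 mm up, 28 mm wide (x -14..14), where the seated bar lies along y: axis 66 mm up, top flat 77 mm. Behind (+x) a fixed prong 105 mm high, leaning out at its top; in front a 4 mm lip. Origin midway between the forks on the table, z up.
- rest_seat (a point): midway between the forks, where the middle of the seated bar's axis belongs, 66 mm above the table
- jaw (a joint): sprung jaw of the rest: two dark hooked horns in front (-x), at y = -63 and +63 mm, on one hinge shaft along y, 22 mm up. 0 = shut; grows to 0.6 rad as they swing outward (-x). Each hook has a steep slope from x = -15, 104 mm up, to its tip at x = -4, 80 mm up: a bar pushed down drives it open (about 0.15 rad, 5 to 15 N) and it springs shut over the bar once home.
- holder: wooden block 60 x 60 mm, 52 mm high, fixed to the table, with an upright 26 mm hole through it in which the tester stands. Origin under its centre.
- tester: hardness tester, 135 g, standing nose down in the holder: round grey grip 30 mm diameter, 58 mm long, grooved; a 4 mm cap on top; below it a 22 mm barrel 30 mm long, then the spring nose. Origin on its axis at the shoulder (underside of the grip, resting on the holder); z points up, away from the nose: grip z = 0 to 58 mm, nose end at z = -44 mm.
- tester_nose (a joint): spring nose of the tester: 0 = fully out, grows as it is pushed in, to 0.010 m at its stop. It starts to move at about 1 N and takes 0.8 N more for each mm: half way in (5 mm) is about 5 N.
- nose_tip (a point): centre of the nose's flat round end, 10 mm in diameter, which touches the work
- bottle: brown dropper bottle with a black bulb, 33 mm wide, 102 mm high, standing to the far side; leave it alone. Origin under its centre.
- brush: flat brush 40 x 185 x 13 mm lying near the front edge; leave it alone. Origin under its centre.
- printing_block: low printing block 62 x 77 x 28 mm, carved face up; leave it alone. Origin under its centre.
- spool: thread spool 38 mm wide, 50 mm high, standing; leave it alone. Origin under its centre.
- chisel: carving chisel 225 mm long lying at the left front; leave it alone. Origin under its centre.
Not all that is in view belongs to the job. What is shaped like the tester but blue or red is not meant.

How it is judged:
By the outcome, as a careful person would: the job done as asked, in the order asked, and still so for the second after the job is handed in, while the arm keeps its last pose, push and grip.
It also fails if it takes over 54 s, if anything falls off the work surface, if the arm or the gripper's body presses on something with over 40 N, if the wrist force passes 120 N, or if a joint passes its speed limit or range.

## Working session

There is one attempt and no reset: what is moved stays moved. The work goes in short steps, Python scripts to look and compute and a shell command to move; the robot and the scene stay as the last step left them, time stands still between calls to the robot, and variables do not carry over. Pictures are saved under pics/ and viewed, at most 10 in all, crops included, and the job is handed in when it is done.

```bash
ls; mkdir -p pics
cat > h.py <<'E'
import numpy as np, cv2
from plant import manip
from scipy.spatial.transform import Rotation as R
def ray(cam,px,z,info=None):
    i=info or manip.camera_info(cam); K=np.array(i["mtx"]);T=np.array(i["camera_from_world"])
    d=T[:3,:3].T@np.linalg.inv(K)@np.array([px[0],px[1],1.]); c=-T[:3,:3].T@T[:3,3]
    return c+d*(z-c[2])/d[2]
def proj(cam,p,info=None):
    i=info or manip.camera_info(cam); K=np.array(i["mtx"]);T=np.array(i["camera_from_world"])
    q=K@(T[:3,:3]@np.array(p)+T[:3,3]); return q[:2]/q[2]
def tri(c1,p1,c2,p2):
    A=[];
    for c,p in((c1,p1),(c2,p2)):
        i=manip.camera_info(c);P=np.array(i["mtx"])@np.array(i["camera_from_world"])[:3]
        A+=[p[0]*P[2]-P[0],p[1]*P[2]-P[1]]
    X=np.linalg.svd(np.array(A))[2][-1];return X[:3]/X[3]
def tool(target):
    s=manip.read_state();w,x,y,z=s["tool_rot"];r=R.from_quat([x,y,z,w])
    return r.inv().apply(np.array(target)-s["eef_pos"])
E
cat > a.py <<'E'
from h import *
np.set_printoptions(precision=4,suppress=True)
ims=[]
for c in("scene","top"):
    im=manip.camera(c);cv2.imwrite(f"pics/{c}0.png",im)
    for n in("blank","blank_mark","rest","rest_seat","holder","tester","nose_tip","jaw","bottle","spool"):
        for f in(manip.look_for,manip.tip_of):
            if f==manip.look_for and n not in("blank","tester","rest"):continue
            try:print(c,n,f.__name__,[(np.round(d["xy"]).tolist(),round(d["score"],2)) for d in f(c,n)][:4])
            except Exception as e:print(c,n,e)
s=manip.read_state();print({k:np.round(v,3) for k,v in s.items()})
E
python3 a.py
```

```text
pics
scene blank call [([268.0, 332.0], 0.2)]
scene blank call []
scene blank_mark call []
scene rest call [([291.0, 286.0], 0.72)]
scene rest call [([283.0, 277.0], 0.75), ([253.0, 321.0], 0.23)]
scene rest_seat call [([280.0, 260.0], 0.8)]
scene holder call [([364.0, 347.0], 0.97)]
scene tester call [([407.0, 307.0], 0.95), ([370.0, 325.0], 0.81), ([346.0, 292.0], 0.61)]
scene tester call [([366.0, 334.0], 0.95), ([344.0, 296.0], 0.9), ([406.0, 310.0], 0.75), ([305.0, 354.0], 0.45)]
scene nose_tip call []
scene jaw it knows: blank, blank_mark, bottle, brush, chisel, holder, nose_tip, printing_block, rest, rest_seat, spool, tester
scene bottle call []
scene spool call [([303.0, 353.0], 0.73)]
top blank call [([220.0, 206.0], 0.89), ([269.0, 179.0], 0.52)]
top blank call [([219.0, 205.0], 0.96), ([403.0, 223.0], 0.55)]
top blank_mark call [([214.0, 209.0], 0.96)]
top rest call [([369.0, 167.0], 0.7), ([317.0, 232.0], 0.58), ([153.0, 243.0], 0.49)]
top rest call [([316.0, 237.0], 0.79), ([405.0, 220.0], 0.24)]
top rest_seat call [([324.0, 228.0], 0.85)]
top holder call [([399.0, 223.0
[... 211 characters left out ...]
 jaw it knows: blank, blank_mark, bottle, brush, chisel, holder, nose_tip, printing_block, rest, rest_seat, spool, tester
top bottle call [([269.0, 182.0], 0.71)]
top spool call [([377.0, 266.0], 0.57)]
{'time_s': np.float64(1.3), 'qpos': array([-0.979,  0.255,  0.108, -0.   , -1.424, -0.285]), 'qd': array([ 0.001,  0.001, -0.002,  0.001, -0.   , -0.001]), 'joint_efforts': array([  0.   , -38.64 ,  23.807,   5.368,  -0.001,   0.   ]), 'eef_pos': array([ 0.166, -0.524,  0.253]), 'tool_rot': array([ 0.   , -0.153,  0.988,  0.   ]), 'wrist_force': array([-0.253,  0.216,  1.194]), 'wrist_torque': array([ 0.009,  0.02 , -0.03 ]), 'grasp_force': np.float64(0.0), 'gripper_width': np.float64(0.085)}
```

```bash
python3 -c "
import cv2;a=cv2.imread('pics/scene0.png');b=cv2.imread('pics/top0.png');cv2.imwrite('pics/s.png',a)"
```

```text
(no output)
```

View pics/scene0.png

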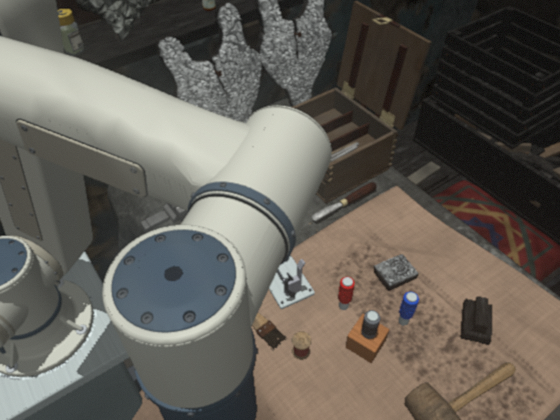

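View pics/top0.png

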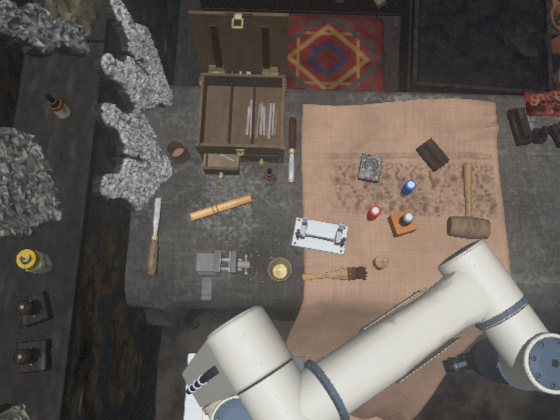

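The top picture shows the blank at (221,207), the rest at (320,235) and the holder at (402,222) with the grey tester standing in it. Possible testers are grey (405,217), red (375,213) and blue (409,187). I choose the grey one in the wooden block, and I'll check it in a close crop.

```bash
cat > b.py <<'E'
from h import *
np.set_printoptions(precision=4,suppress=True)
i=manip.camera_info("top");T=np.array(i["camera_from_world"]);print(-T[:3,:3].T@T[:3,3],T[:3,:3])
for n,p,z in(("blank",(219.5,205.5),.011),("mark",(214,209),.011),("blankL",(191,214),.011),("blankR",(251,199),.011),("seat",(324,228),.066),("rest",(316,237),0),("holder",(399,223),0),("grey",(405,216),.114),("spool",(381,262),.05),("bottle",(269,175),.09),("red",(375,211),.08),("brush",(335,274),0)):print(n,ray("top",p,z))
a=cv2.imread("pics/top0.png")
c=np.vstack([cv2.resize(a[180:240,180:280],(700,300),interpolation=cv2.INTER_CUBIC)[:, :],cv2.resize(a[180:250,290:430],(700,300),interpolation=cv2.INTER_CUBIC)])
cv2.imwrite("pics/crop1.png",c)
E
python3 b.py
```

```text
[ 0.1842 -0.0892  1.5462] [[ 0.032  -0.9995  0.004 ]
 [-0.972  -0.0321 -0.2326]
 [ 0.2326  0.0035 -0.9726]]
blank [0.5612 0.0953 0.011 ]
mark [0.5502 0.1105 0.011 ]
blankL [0.5332 0.1758 0.011 ]
blankR [0.5836 0.0051 0.011 ]
seat [ 0.4932 -0.2036  0.066 ]
rest [ 0.4798 -0.186   0.    ]
holder [ 0.5289 -0.4255  0.    ]
grey [ 0.5233 -0.4172  0.114 ]
spool [ 0.4061 -0.3631  0.05  ]
bottle [ 0.6336 -0.0467  0.09  ]
red [ 0.5428 -0.3425  0.08  ]
brush [ 0.3751 -0.2416  0.    ]
```

View pics/crop1.png

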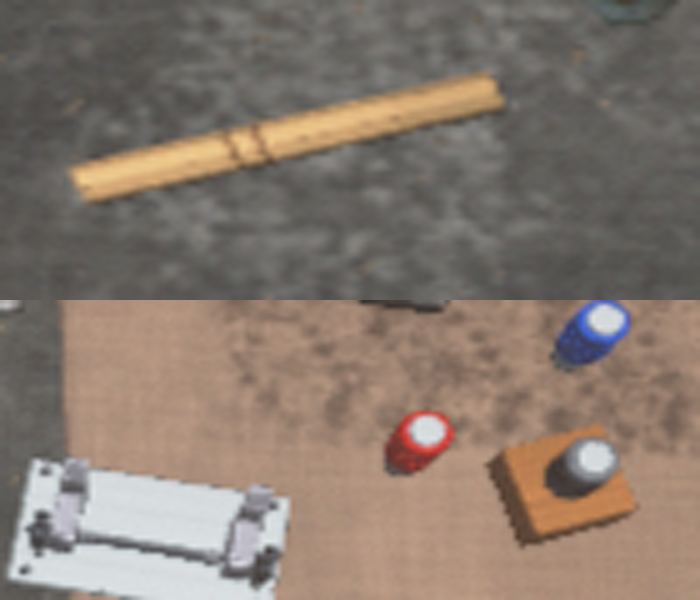

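The crop confirms the choice: the grey tester is in the wooden block, and the red and blue look-alikes stand free. The blank's rings are on its left (world +y) half. The rest's dark horns face the robot. I'll go over the rest first for a near look, on the way to the blank.

```bash
cat >> h.py <<'E'
def go(target,ydeg):
    "shift (mm) and turn (deg) to reach target with tool down and tool y at world yaw ydeg"
    s=manip.read_state();w,x,y,z=s["tool_rot"];r=R.from_quat([x,y,z,w])
    a=np.radians(ydeg);Y=np.array([np.cos(a),np.sin(a),0]);Z=np.array([0,0,-1.]);X=np.cross(Y,Z)
    t=R.from_matrix(np.c_[X,Y,Z])
    print("shift mm",np.round(1e3*r.inv().apply(np.array(target)-s["eef_pos"]),1),"turn",np.round((r.inv()*t).as_rotvec(degrees=True),1),"t",round(s["time_s"],2),"q",np.round(s["qpos"],2),"F",np.round(s["wrist_force"],1))
E
python3 -c "
from h import *
go([.44,-.2,.30],171)"
```

```text
shift mm [-359.   226.4  -46.7] turn [  0.    0.  -63.4] t 1.3 q [-0.98  0.26  0.11 -0.   -1.42 -0.28] F [-0.3  0.2  1.2]
```

```bash
python3 -m creep '[[1,-0.05,0.032,-0.01,0,0,-9],[1,-0.1,0.063,-0.02,0,0,-18],[1,-0.15,0.095,-0.03,0,0,-27],[1,-0.2,0.126,-0.04,0,0,-36],[1,-0.25,0.158,-0.046,0,0,-45],[1,-0.3,0.19,-0.046,0,0,-54],[1,-0.345,0.216,-0.046,0,0,-61],[1,-0.359,0.226,-0.046,0,0,-63.4],[1,-0.359,0.226,-0.046,0,0,-63.4],[1,-0.359,0.226,-0.046,0,0,-63.4]]'
cat > c.py <<'E'
from h import *
import sys
np.set_printoptions(precision=4,suppress=True)
out=sys.argv[1];i=manip.camera_info("wrist");im=manip.camera("wrist");cv2.imwrite(f"pics/{out}.png",im)
import pickle;pickle.dump(i,open(f"{out}.pkl","wb"))
Z=dict(blank=.011,blank_mark=.011,rest=0,rest_seat=.066,holder=0,tester=.052,nose_tip=.077)
for n in sys.argv[2:]:
    print(n,[(np.round(d["xy"],1).tolist(),round(d["score"],2),ray("wrist",d["xy"],Z[n],i)) for d in manip.tip_of("wrist",n)][:3])
T=np.array(i["camera_from_world"]);print("cam",-T[:3,:3].T@T[:3,3],T[2,:3]);s=manip.read_state();print(s["time_s"],s["eef_pos"],s["tool_rot"],s["qpos"])
E
python3 c.py w1 rest rest_seat holder tester
```

```text
time_s: 2.55
eef_pos: [0.4395, -0.2011, 0.2994]
tool_rot: [-0.0, -0.649, 0.761, -0.0]
wrist_force: [-0.2, -0.3, 0.1]
gripper_width: 0.0854
grasp_force: 0.0
rest []
rest_seat [([238.6, 182.0], 0.71, array([ 0.482 , -0.2001,  0.066 ]))]
holder []
tester [([161.0, 53.7], 0.74, array([ 0.5358, -0.34  ,  0.052 ]))]
cam [ 0.4269 -0.2797  0.4192] [ 0.0494  0.3044 -0.9513]
2.8 [ 0.4397 -0.2011  0.2994] [ 0.0001 -0.6487  0.761  -0.0001] [-0.1039  0.1119  0.0466  0.0001 -1.5053 -0.0551]
```

View pics/w1.png

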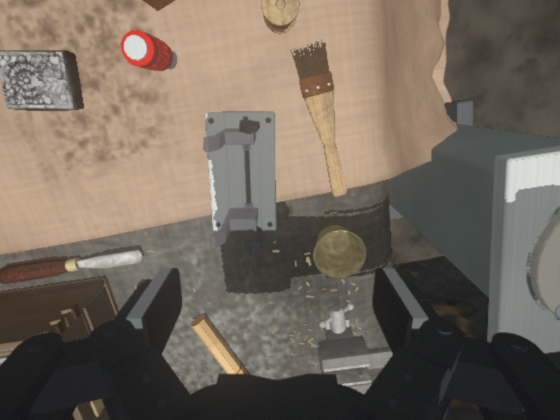

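The wrist view shows the rest plate with corners near (207,112), (274,111), (275,230), (213,230). The jaw shaft and dark horns are on the right (robot) side. The blank shows at (215,340), partly hidden.

```bash
cat > d.py <<'E'
from h import *
import pickle
i=pickle.load(open("w1.pkl","rb"))
for p in((207,112),(274,111),(275,230),(213,230)):print(ray("wrist",p,.012,i))
for p in((200,317),(238,373)):print(ray("wrist",p,.015,i))
a=cv2.imread("pics/w1.png");c=cv2.resize(a[100:240,195:300],None,fx=4.2,fy=4.2,interpolation=cv2.INTER_CUBIC);cv2.imwrite("pics/crop2.png",c)
go([.555,.09,.22],197)
E
python3 d.py
```

```text
[ 0.51079344 -0.27694823  0.012     ]
[ 0.43271236 -0.26556943  0.012     ]
[ 0.4556731  -0.11660117  0.012     ]
[ 0.53623923 -0.12950997  0.012     ]
[ 0.58283561 -0.00251083  0.015     ]
[0.54865744 0.10481616 0.015     ]
shift mm [-305.7  -67.8   79.4] turn [ -0.   -0.  -26.1] t 2.8 q [-0.1   0.11  0.05  0.   -1.51 -0.06] F [ 0.1 -0.8  0.2]
```

View pics/crop2.png

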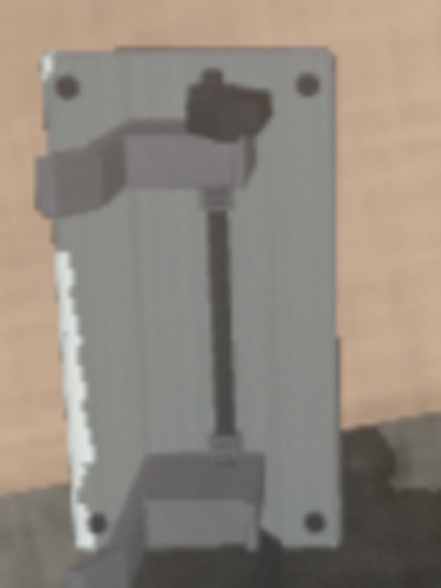

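```bash
cat > e.py <<'E'
from h import *
import pickle
i=pickle.load(open("w1.pkl","rb"))
f=lambda P:np.array([ray("wrist",(p[0]/4.2+195-.4,p[1]/4.2+100-.4),.012,i)[:2] for p in P])
for P in([(43,52),(335,50),(340,547),(78,550)],[(67,87),(308,84),(315,522),(97,522)]):
    W=f(P);yv=(W[3]+W[2]-W[0]-W[1])/2;xv=(W[0]+W[3]-W[1]-W[2])/2
    print(W.mean(0),np.linalg.norm(yv),np.linalg.norm(xv),np.degrees(np.arctan2(-yv[0],yv[1])),np.degrees(np.arctan2(xv[1],xv[0])))
E
python3 e.py
python3 -m creep '[[1,-0.05,-0.011,0.01,0,0,-4],[1,-0.11,-0.024,0.02,0,0,-9],[1,-0.17,-0.038,0.04,0,0,-15],[1,-0.23,-0.051,0.06,0,0,-20],[1,-0.28,-0.062,0.075,0,0,-24],[1,-0.306,-0.068,0.079,0,0,-26],[1,-0.306,-0.068,0.079,0,0,-26],[1,-0.306,-0.068,0.079,0,0,-26]]'
python3 c.py w2 blank blank_mark
```

```text
[ 0.48419778 -0.19693279] 0.15017167153495622 0.0820077897197485 -8.697754098174748 -8.566303031215604
[ 0.4849283  -0.19679932] 0.13190281773726373 0.06798840449826407 -8.59837126586235 -8.762290733016393
time_s: 3.8
eef_pos: [0.5554, 0.0902, 0.2209]
tool_rot: [-0.0, 0.803, -0.595, 0.0]
wrist_force: [0.6, -0.1, 0.4]
gripper_width: 0.0855
grasp_force: 0.0
blank [([273.2, 178.6], 0.82, array([0.5593, 0.0897, 0.011 ]))]
blank_mark [([277.0, 194.3], 0.64, array([0.5508, 0.1044, 0.011 ]))]
cam [0.5782 0.014  0.3406] [-0.0888  0.2952 -0.9513]
3.95 [0.5552 0.09   0.221 ] [-0.0005  0.8032 -0.5957  0.0003] [ 0.4388  0.2902  0.074   0.0002 -1.3534 -0.1443]
```

View pics/w2.png

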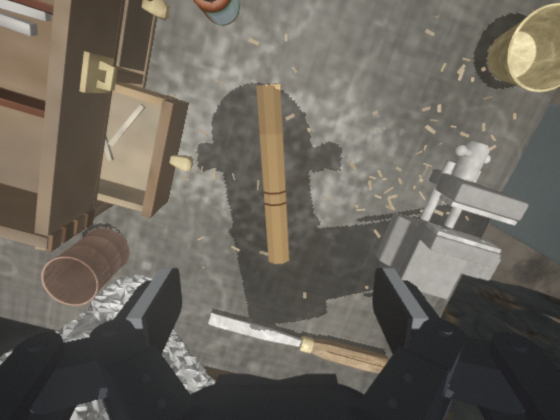

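The wrist view shows the blank from (268,85) to (278,262), with its rings at about (275,193) and (276,204) on the +y side. The area around it is clear for the fingers.

```bash
cat > f.py <<'E'
from h import *
import pickle
i=pickle.load(open("w2.pkl","rb"));g=lambda p,z=.022:ray("wrist",p,z,i)[:2]
a,b=g((268.5,85)),g((278,262.5));m=(a+b)/2;d=b-a;print(a,b,m,np.linalg.norm(d),np.degrees(np.arctan2(-d[0],d[1])))
for p in((275,192.5),(275.5,204)):print(g(p),(g(p)-m)@d/np.linalg.norm(d))
im=cv2.imread("pics/w2.png");hsv=cv2.cvtColor(im,cv2.COLOR_BGR2HSV)
k=((hsv[...,1]>95)&(hsv[...,0]>8)&(hsv[...,0]<28)).astype(np.uint8);k[:75]=0;k[275:]=0;k[:,:240]=0;k[:,310:]=0
n,l,st,c=cv2.connectedComponentsWithStats(k);j=1+np.argmax(st[1:,4]);print(st[j],c[j])
r=cv2.minAreaRect(np.argwhere(l==j)[:,::-1].astype(np.float32));print(r)
for v in(110,170,240):
    x=np.where(l[v]==j)[0];print(v,x.min(),x.max(),g((x.mean(),v)))
E
python3 f.py
```

```text
[0.58880928 0.0058357 ] [0.52875684 0.17331155] [0.55878306 0.08957362] 0.1779169897260545 19.726499793910996
[0.55417484 0.10023242] 0.01158869874117127
[0.55022932 0.11155433] 0.023577911256609862
[ 257   85   32  179 3735] [272.98125837 172.11111111]
((272.9361877441406, 173.91552734375), (178.22134399414062, 22.314367294311523), 86.633544921875)
110 259 280 [0.58179616 0.02631415]
170 262 283 [0.5630623  0.07921898]
240 267 287 [0.53735285 0.1487102 ]
```

```bash
python3 -c "
from h import *
go([.5588,.0896,.026],199.8)"
```

```text
shift mm [  1.4  -3.1 195.1] turn [-0.1 -0.  -2.9] t 3.95 q [ 0.44  0.29  0.07  0.   -1.35 -0.14] F [-0.3 -0.4 -0.6]
```

```bash
python3 -m creep '[[0.7,0.0014,-0.003,0.05,0,0,-2.9],[0.7,0.0014,-0.003,0.1,0,0,-2.9],[0.7,0.0014,-0.003,0.14,0,0,-2.9],[0.7,0.0014,-0.003,0.175,0,0,-2.9],[0.7,0.0014,-0.003,0.19,0,0,-2.9],[0.7,0.0014,-0.003,0.195,0,0,-2.9],[0.15,0.0014,-0.003,0.195,0,0,-2.9],[0.15,0.0014,-0.003,0.195,0,0,-2.9],[0.15,0.0014,-0.003,0.195,0,0,-2.9],[0.15,0.0014,-0.003,0.195,0,0,-2.9],[0.15,0.0014,-0.003,0.195,0,0,-2.9],[0.15,0.0014,-0.003,0.195,0,0,-2.9]]' 60; python3 -c "
from h import *
go([.4825,-.1966,.19],171.35)"
```

```text
time_s: 5.45
eef_pos: [0.5595, 0.091, 0.0268]
tool_rot: [-0.001, 0.819, -0.574, 0.001]
wrist_force: [-1.1, 0.3, 6.4]
gripper_width: 0.0202
grasp_force: 60.8
shift mm [ 244.2  169.9 -163.6] turn [-0.2  0.  28.6] t 5.45 q [ 0.44  0.46 -0.21  0.   -0.9  -0.09] F [-1.1  0.3  6.4]
```

```bash
python3 -m creep '[[0.15,0,0,-0.02,0,0,0],[0.15,0,0,-0.07,0,0,0],[0.15,0,0,-0.13,0,0,0],[0.15,0.02,0.014,-0.163,0,0,2],[0.15,0.06,0.042,-0.163,0,0,7],[0.15,0.11,0.077,-0.163,0,0,13],[0.15,0.16,0.112,-0.163,0,0,19],[0.15,0.21,0.147,-0.163,0,0,25],[0.15,0.235,0.165,-0.163,0,0,28],[0.15,0.244,0.17,-0.163,0,0,28.6],[0.15,0.244,0.17,-0.163,0,0,28.6],[0.15,0.244,0.17,-0.163,0,0,28.6]]'; python3 c.py w3 blank_mark rest_seat; python3 -c "
from h import *
go([.4825,-.1966,.126],171.35)"
```

```text
time_s: 6.95
eef_pos: [0.482, -0.1957, 0.1882]
tool_rot: [0.0, -0.652, 0.758, 0.0]
wrist_force: [-0.5, -0.7, -1.6]
gripper_width: 0.0201
grasp_force: 59.9
blank_mark [([272.9, 309.1], 0.94, array([ 0.5056, -0.0677,  0.011 ]))]
rest_seat []
cam [ 0.47   -0.2744  0.3079] [ 0.0469  0.3054 -0.9511]
7.1 [ 0.482  -0.1957  0.1883] [ 0.0001 -0.6519  0.7583  0.    ] [-0.0845  0.226  -0.0971 -0.0001 -1.2477 -0.066 ]
shift mm [ 0.8 -0.7 62.3] turn [-0.  0.  0.] t 7.1 q [-0.08  0.23 -0.1  -0.   -1.25 -0.07] F [ 0.1  0.  -0.2]
```

View pics/w3.png

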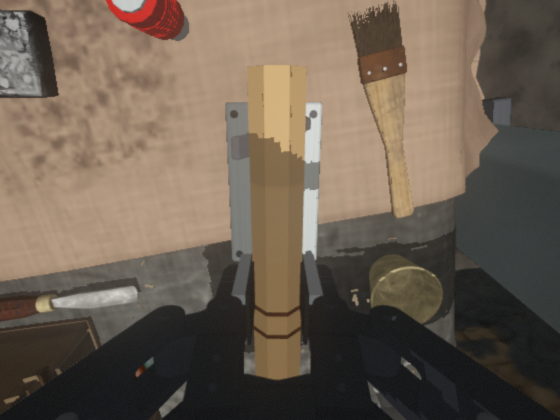

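The bar is held flat between the pads. Its near end is at (277,68), and its rings are at about (275,313) and (277,330). The rest lies below it, parallel. I'll check how the bar sits in the grip, and the rest's pose again.

```bash
cat > g.py <<'E'
from h import *
import pickle
i=pickle.load(open("w3.pkl","rb"));a=np.radians(-8.65);X=np.array([np.cos(a),np.sin(a),0]);Y=np.array([-np.sin(a),np.cos(a),0])
c=np.array([.482,-.1957,.1733])
P=lambda o,x,y,z:np.round(proj("wrist",o+x*X+y*Y+[0,0,z],i),1)
for dz in(-.005,0,.005):
  o=c+[0,0,dz];print(dz,"end L/R",P(o,.011,-.09,.0045),P(o,-.011,-.09,.0045),"top end",P(o,0,-.09,.011),"rings",P(o,0,.012,.011),P(o,0,.024,.011))
o=np.array([.4825,-.1966,0])
for x in(-.04,.044):print("plate",P(o,x,-.076,.012),P(o,x,.076,.012))
k=cv2.imread("pics/w3.png");cv2.imwrite("pics/crop3.png",cv2.resize(k[55:355,215:335],None,fx=2,fy=2,interpolation=cv2.INTER_CUBIC))
E
python3 g.py
```

```text
-0.005 end L/R [247.6  68.5] [306.1  68.5] top end [276.9  67. ] rings [276.8 310.5] [276.8 332.7]
0 end L/R [246.5  67.3] [307.3  67.3] top end [276.9  65.7] rings [276.8 317.5] [276.8 340.1]
0.005 end L/R [245.2  66.1] [308.5  66.1] top end [276.9  64.3] rings [276.8 324.9] [276.8 348.1]
plate [323.4 101. ] [316.7 262.2]
plate [224.2 100.9] [231.7 262.1]
```

View pics/crop3.png

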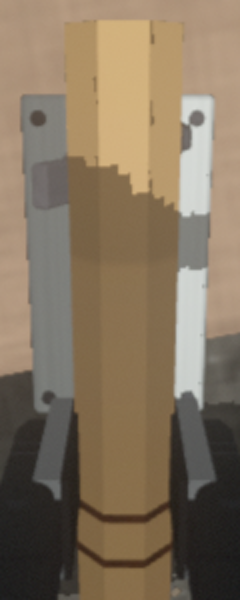

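The bar sits about 16–17 mm below the TCP and is level, and the rest's predicted plate edges match to within about 1 mm. I'll push it down.

```bash
python3 -m creep '[[0.15,0.0008,-0.0007,0.03,0,0,0],[0.15,0.0008,-0.0007,0.055,0,0,0],[0.15,0.0008,-0.0007,0.065,0,0,0],[0.15,0.0008,-0.0007,0.072,0,0,0],[0.15,0.0008,-0.0007,0.079,0,0,0],[0.15,0.0008,-0.0007,0.085,0,0,0],[0.15,0.0008,-0.0007,0.085,0,0,0]]' 80;python3 -m creep '[[0.15,0,0,0.005,0,0,0],[0.15,0,0,0.01,0,0,0],[0.15,0,0,0.01,0,0,0]]'
```

```text
time_s: 7.98
eef_pos: [0.4825, -0.1976, 0.1033]
tool_rot: [0.0, -0.651, 0.759, -0.0]
wrist_force: [1.9, -0.7, -0.7]
gripper_width: 0.0194
grasp_force: 83.4
time_s: 8.35
eef_pos: [0.4818, -0.1974, 0.0926]
tool_rot: [-0.0, -0.651, 0.759, 0.0]
wrist_force: [2.3, -0.4, -1.3]
gripper_width: 0.0196
grasp_force: 83.2
```

```bash
python3 -m creep '[[0.15,0,0,0.004,0,0,0],[0.15,0,0,0.008,0,0,0],[0.15,0,0,0.0085,0,0,0]]';python3 -m creep '[[0.15,0,0,0.001,0,0,0],[0.15,0,0,0.002,0,0,0],[0.15,0,0,0.002,0,0,0]]';python3 -m creep '[[0.15,0,0,0.001,0,0,0],[0.15,0,0,0.001,0,0,0]]'
```

```text
time_s: 8.72
eef_pos: [0.4815, -0.1973, 0.084]
tool_rot: [-0.0, -0.651, 0.759, 0.001]
wrist_force: [1.8, 0.1, -2.0]
gripper_width: 0.0195
grasp_force: 83.2
time_s: 9.1
eef_pos: [0.4818, -0.1975, 0.0827]
tool_rot: [-0.0, -0.651, 0.759, 0.0]
wrist_force: [-0.2, -0.3, -1.1]
gripper_width: 0.0193
grasp_force: 83.4
time_s: 9.35
eef_pos: [0.4821, -0.1975, 0.082]
tool_rot: [-0.0, -0.651, 0.759, -0.0]
wrist_force: [-0.8, 0.9, 1.8]
gripper_width: 0.0195
grasp_force: 83.7
```

```bash
python3 -m creep '[[0.15,0,0,0.001,0,0,0],[0.15,0,0,0.001,0,0,0]]';python3 -m creep '[[0.15,0,0,0.001,0,0,0],[0.15,0,0,0.001,0,0,0]]'; python3 c.py w4 blank_mark blank rest_seat; python3 -c "
import cv2;a=cv2.imread('pics/w4.png');cv2.imwrite('pics/crop4.png',cv2.resize(a[40:300,190:390],(600,600*260//200)[:2])[:600])"
```

```text
time_s: 9.6
eef_pos: [0.4822, -0.1976, 0.0819]
tool_rot: [0.0, -0.651, 0.759, -0.0]
wrist_force: [-3.4, 2.3, 8.4]
gripper_width: 0.0197
grasp_force: 84.6
time_s: 9.85
eef_pos: [0.4822, -0.1976, 0.0819]
tool_rot: [0.0, -0.652, 0.759, -0.001]
wrist_force: [-6.7, 4.1, 15.3]
gripper_width: 0.0193
grasp_force: 85.5
blank_mark [([275.7, 308.4], 0.74, array([ 0.4912, -0.144 ,  0.011 ]))]
blank [([276.4, 275.8], 0.9, array([ 0.487 , -0.1682,  0.011 ]))]
rest_seat []
cam [ 0.47   -0.2762  0.2016] [ 0.0478  0.3044 -0.9513]
10.05 [ 0.4821 -0.1976  0.0818] [ 0.0001 -0.6516  0.7586 -0.0005] [-0.0876  0.3181 -0.2658  0.0007 -0.9861 -0.0643]
```

View pics/w4.png

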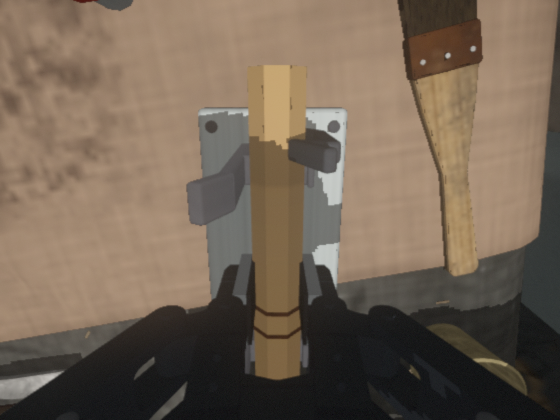

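The arm met a firm stop at 15 N with the bar level and the hook at (315,150) lying over the bar's edge, so the bar is home. I'll release it and look over the holder.

```bash
python3 -m creep '[[0.15,0,0,-0.002,0,0,0],[0.6,0,0,-0.002,0,0,0],[0.6,0,0,-0.002,0,0,0],[0.6,0,0,-0.002,0,0,0],[0.6,0,0,-0.002,0,0,0],[0.6,0,0,-0.02,0,0,0],[0.6,0,0,-0.07,0,0,0],[0.6,0,0,-0.13,0,0,0],[0.6,0,0,-0.17,0,0,0],[0.6,0,0,-0.18,0,0,0],[0.6,0,0,-0.18,0,0,0]]'; python3 c.py w5 blank_mark blank rest_seat rest; python3 -c "
from h import *
print(ray('top',(408.4,217.3),.114))
go([.522,-.42,.26],171.35)"; python3 -c "
import cv2;a=cv2.imread('pics/w5.png');cv2.imwrite('pics/crop5.png',cv2.resize(a[60:360,150:400],None,fx=2,fy=2))"
```

```text
time_s: 11.42
eef_pos: [0.4823, -0.1974, 0.2597]
tool_rot: [0.0, -0.651, 0.759, -0.0]
wrist_force: [-0.1, 0.8, -0.8]
gripper_width: 0.0512
grasp_force: 0.0
blank_mark [([275.8, 197.8], 0.97, array([ 0.4882, -0.1675,  0.011 ]))]
blank [([276.8, 181.6], 0.88, array([ 0.4842, -0.1863,  0.011 ]))]
rest_seat [([274.8, 180.8], 0.77, array([ 0.4839, -0.2008,  0.066 ]))]
rest [([274.9, 167.6], 0.69, array([ 0.4843, -0.2004,  0.    ]))]
cam [ 0.4701 -0.2761  0.3794] [ 0.0478  0.3054 -0.951 ]
11.675 [ 0.4817 -0.1974  0.2584] [-0.0008 -0.6513  0.7589  0.001 ] [-0.088   0.1968  0.0459 -0.0002 -1.4224 -0.0643]
[ 0.51999466 -0.42628136  0.114     ]
shift mm [213.9 -73.6  -1.8] turn [ 0.2  0.  -0.1] t 11.68 q [-0.09  0.2   0.05 -0.   -1.42 -0.06] F [-0.1 -0.4  0.8]
```

View pics/crop5.png

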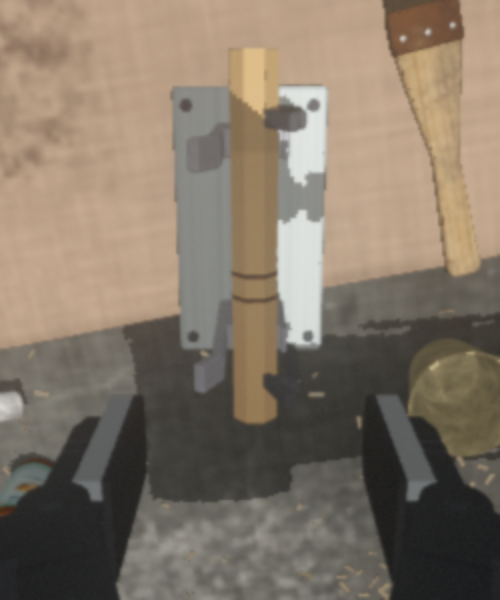

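The crop shows the bar seated in both forks. Both dark hooks lie over its front edge, at (293,119) and (292,252). The rings are at (277,197) and (277,209). Now I'll compute the mark and go over the tester.

```bash
python3 - <<'E'
from h import *
import pickle
i=pickle.load(open("w5.pkl","rb"))
for p,z in(((276.8,203),.077),((275.8,197.8),.066),((276.8,181.6),.066),((276.8,84.5),.077),((277.2,270.5),.077)):print(p,ray("wrist",p,z,i))
a=np.radians(-8.65);print("expected", .4822-.018*np.sin(a),-.1974+.018*np.cos(a))
E
python3 -m creep '[[0.6,0.04,-0.014,-0.002,0,0,0],[0.6,0.09,-0.031,-0.002,0,0,0],[0.6,0.14,-0.048,-0.002,0,0,0],[0.6,0.185,-0.064,-0.002,0,0,0],[0.6,0.207,-0.071,-0.002,0,0,0],[0.6,0.214,-0.074,-0.002,0,0,0],[0.6,0.214,-0.074,-0.002,0,0,0],[0.6,0.214,-0.074,-0.002,0,0,0]]'
python3 c.py w6 holder tester
python3 - <<'E'
from h import *
import pickle
i=pickle.load(open("w6.pkl","rb"))
im=cv2.imread("pics/w6.png");hsv=cv2.cvtColor(im,cv2.COLOR_BGR2HSV)
for n in("tester","holder"):print(n,[(np.round(d["xy"]),round(d["score"],2)) for d in manip.look_for("wrist",n)])
# expected px for tester at guess
for z in(.052,.114):print(z,proj("wrist",[.521,-.424,z],i))
# bright low-saturation cap blobs in upper part
k=((hsv[...,1]<45)&(hsv[...,2]>140)).astype(np.uint8);k[300:]=0
n,l,st,c=cv2.connectedComponentsWithStats(k)
for j in range(1,n):
    if st[j,4]>150:print("cap?",st[j],c[j],ray("wrist",c[j],.114,i))
k=((hsv[...,1]>110)&(hsv[...,0]>5)&(hsv[...,0]<20)).astype(np.uint8);k[300:]=0
n,l,st,c=cv2.connectedComponentsWithStats(k)
for j in range(1,n):
    if st[j,4]>800:
        r=cv2.minAreaRect(np.argwhere(l==j)[:,::-1].astype(np.float32));print("orange",st[j],r)
E
```

```text
(276.8, 203) [ 0.48484084 -0.18170528  0.077     ]
(275.8, 197.8) [ 0.48553613 -0.18370939  0.066     ]
(276.8, 181.6) [ 0.48208774 -0.19970674  0.066     ]
(276.8, 84.5) [ 0.46875019 -0.28653925  0.077     ]
(277.2, 270.5) [ 0.49537884 -0.11036195  0.077     ]
expected 0.48490716650403093 -0.1796047408133668
time_s: 12.68
eef_pos: [0.523, -0.4193, 0.2621]
tool_rot: [0.0, -0.652, 0.759, -0.0]
wrist_force: [0.0, 0.4, 0.0]
gripper_width: 0.0512
grasp_force: 0.0
holder [([274.4, 161.2], 0.76, array([ 0.5245, -0.4294,  0.    ]))]
tester [([274.7, 170.6], 0.74, array([ 0.5238, -0.4293,  0.052 ])), ([273.0, 247.1], 0.68, array([ 0.5385, -0.3462,  0.052 ]))]
cam [ 0.511  -0.4981  0.3818] [ 0.0472  0.3051 -0.9512]
12.825 [ 0.523  -0.4195  0.2624] [ 0.0002 -0.6517  0.7585 -0.0003] [-0.4436  0.5039  0.4996 -0.0001 -1.5658  0.2924]
tester [(array([273., 180.]), 0.94), (array([177., 181.]), 0.93), (array([275., 262.]), 0.91), (array([273., 156.]), 0.34)]
holder [(array([271., 154.]), 0.77)]
0.052 [278.23076107 175.28109899]
0.114 [278.48530366 191.78249986]
cap? [155 179  23  21 377] [165.5066313  189.07692308] [ 0.61355569 -0.44045125  0.114     ]
cap? [263 269  18  18 255] [271.68235294 277.19607843] [ 0.53911061 -0.34535297  0.114     ]
orange [ 235  128   79   81 2380] ((273.4112243652344, 168.9061737060547), (62.38908767700195, 60.08232116699219), 62.52556610107422)
```

Run:
```python
from h import *
import pickle
i=pickle.load(open("w6.pkl","rb"))
im=cv2.imread("pics/w6.png");hsv=cv2.cvtColor(im,cv2.COLOR_BGR2HSV)
print("col274",[(r,*hsv[r,274]) for r in range(124,226,4)])
for r in(170,180,188,195):print(r,[(c,int(hsv[r,c,1]),int(hsv[r,c,2])) for c in range(246,304,3)])
k=(hsv[...,1]<70).astype(np.uint8);k[:130]=0;k[222:]=0;k[:,:240]=0;k[:,308:]=0
n,l,st,c=cv2.connectedComponentsWithStats(k)
for j in range(1,n):
    if st[j,4]>80:print(st[j],c[j])
```

```text
col274 [(124, np.uint8(14), np.uint8(75), np.uint8(164)), (128, np.uint8(14), np.uint8(77), np.uint8(162)), (132, np.uint8(14), np.uint8(79), np.uint8(155)), (136, np.uint8(13), np.uint8(132), np.uint8(91)), (140, np.uint8(13), np.uint8(135), np.uint8(104)), (144, np.uint8(14), np.uint8(135), np.uint8(104)), (148, np.uint8(13), np.uint8(139), np.uint8(108)), (152, np.uint8(14), np.uint8(141), np.uint8(107)), (156, np.uint8(13), np.uint8(141), np.uint8(105)), (160, np.uint8(12), np.uint8(79), np.uint8(58)), (164, np.uint8(14), np.uint8(76), np.uint8(57)), (168, np.uint8(12), np.uint8(36), np.uint8(71)), (172, np.uint8(9), np.uint8(23), np.uint8(78)), (176, np.uint8(30), np.uint8(9), np.uint8(110)), (180, np.uint8(36), np.uint8(11), np.uint8(115)), (184, np.uint8(24), np.uint8(11), np.uint8(113)), (188, np.uint8(36), np.uint8(11), np.uint8(113)), (192, np.uint8(30), np.uint8(14), np.uint8(113)), (196, np.uint8(30), np.uint8(11), np.uint8(114)), (200, np.uint8(9), np.uint8(32), np.uint8(79)), (204, np.uint8(14), np.uint8(83), np.uint8(156)), (208, np.uint8(14), np.uint8(78), np.uint8(16
[... 852 characters left out ...]
]
188 [(246, 76, 148), (249, 78, 151), (252, 131, 101), (255, 136, 101), (258, 30, 76), (261, 26, 79), (264, 9, 114), (267, 9, 110), (270, 9, 114), (273, 11, 112), (276, 13, 114), (279, 11, 114), (282, 11, 114), (285, 18, 98), (288, 29, 79), (291, 127, 139), (294, 148, 171), (297, 150, 170), (300, 147, 180), (303, 140, 179)]
195 [(246, 78, 148), (249, 79, 149), (252, 76, 154), (255, 102, 122), (258, 135, 100), (261, 50, 81), (264, 26, 78), (267, 14, 107), (270, 11, 111), (273, 11, 114), (276, 9, 112), (279, 11, 114), (282, 20, 91), (285, 30, 77), (288, 120, 134), (291, 100, 168), (294, 77, 166), (297, 74, 169), (300, 76, 165), (303, 75, 166)]
[257 165  34  37 991] [273.89707366 182.98789102]
```

Run:
```python
from h import *
import pickle
i=pickle.load(open("w6.pkl","rb"))
im=cv2.imread("pics/w6.png");hsv=cv2.cvtColor(im,cv2.COLOR_BGR2HSV)
k=((hsv[...,1]<20)&(hsv[...,2]>98)).astype(np.uint8);k[:165]=0;k[205:]=0;k[:,:255]=0;k[:,295:]=0
n,l,st,c=cv2.connectedComponentsWithStats(k);j=1+np.argmax(st[1:,4]);print(st[j],c[j]);p=ray("wrist",c[j],.114,i);print(p)
go([p[0],p[1]+.001,.090],171.35)
```

```text
[263 176  23  22 404] [273.84158416 186.43316832]
[ 0.52412156 -0.42913088  0.114     ]
shift mm [  8.1  -2.3 172.2] turn [-0. -0. -0.] t 12.93 q [-0.44  0.5   0.5  -0.   -1.57  0.29] F [-0.2 -0.5 -0.6]
```

```bash
python3 -m creep '[[0.65,0.008,-0.0023,0.04,0,0,0],[0.65,0.008,-0.0023,0.09,0,0,0],[0.65,0.008,-0.0023,0.13,0,0,0],[0.65,0.008,-0.0023,0.155,0,0,0],[0.65,0.008,-0.0023,0.17,0,0,0],[0.65,0.008,-0.0023,0.173,0,0,0],[0.65,0.008,-0.0023,0.173,0,0,0],[0.2,0.008,-0.0023,0.173,0,0,0],[0.2,0.008,-0.0023,0.173,0,0,0],[0.2,0.008,-0.0023,0.173,0,0,0],[0.2,0.008,-0.0023,0.173,0,0,0],[0.2,0.008,-0.0023,0.173,0,0,0]]' 60
```

```text
time_s: 14.42
eef_pos: [0.5245, -0.4289, 0.0901]
tool_rot: [0.0, -0.651, 0.759, -0.001]
wrist_force: [-0.4, 1.8, 6.1]
gripper_width: 0.0286
grasp_force: 59.0
```

```bash
python3 -m creep '[[0.2,0,0,-0.015,0,0,0],[0.2,0,0,-0.05,0,0,0],[0.2,0,0,-0.1,0,0,0],[0.2,0,0,-0.135,0,0,0],[0.2,0,0,-0.135,0,0,0]]' 80; python3 -c "
from h import *
go([.4851,-.181,.225],171.35)"
```

```text
time_s: 15.05
eef_pos: [0.5249, -0.4294, 0.2281]
tool_rot: [0.001, -0.651, 0.759, -0.003]
wrist_force: [-0.2, -0.3, -0.9]
gripper_width: 0.0284
grasp_force: 79.7
shift mm [-239.5   77.1    1.9] turn [-0.4 -0.2 -0.1] t 15.05 q [-0.46  0.52  0.44  0.   -1.48  0.3 ] F [-0.2 -0.3 -0.9]
```

```bash
python3 -m creep '[[0.2,-0.02,0.0064,0,0,0,0],[0.2,-0.06,0.019,0,0,0,0],[0.2,-0.11,0.035,0,0,0,0],[0.2,-0.16,0.052,0,0,0,0],[0.2,-0.2,0.064,0,0,0,0],[0.2,-0.225,0.072,0,0,0,0],[0.2,-0.236,0.076,0,0,0,0],[0.2,-0.2395,0.077,0,0,0,0],[0.2,-0.2395,0.077,0,0,0,0],[0.2,-0.2395,0.077,0,0,0,0]]'; python3 c.py w7 nose_tip tester blank_mark
python3 - <<'E'
from h import *
s=manip.read_state();e=np.array(s["eef_pos"]);print(e)
for c in("scene","top"):
    im=manip.camera(c);cv2.imwrite(f"pics/{c}7.png",im)
    for n in("tester","nose_tip","blank_mark"):print(c,n,[(np.round(d["xy"],1),round(d["score"],2)) for d in manip.tip_of(c,n)][:4])
    print(c,"exp tester",proj(c,e-[0,0,.038]),"nose",proj(c,e-[0,0,.082]),"mark",proj(c,[.485,-.181,.066]))
print("wrist exp tester",proj("wrist",e-[0,0,.038]),"nose",proj("wrist",e-[0,0,.082]),"mark",proj("wrist",[.485,-.181,.077]))
E
```

```text
time_s: 16.3
eef_pos: [0.4842, -0.1808, 0.2235]
tool_rot: [-0.0, -0.651, 0.759, 0.0]
wrist_force: [0.9, 0.6, -0.4]
gripper_width: 0.0285
grasp_force: 79.7
nose_tip [([33.1, 50.1], 0.5, array([ 0.6427, -0.3192,  0.077 ]))]
tester [([278.8, 257.8], 0.9, array([ 0.4926, -0.1134,  0.052 ])), ([177.8, 4.5], 0.79, array([ 0.5368, -0.3384,  0.052 ]))]
blank_mark [([275.5, 194.1], 0.68, array([ 0.4879, -0.1657,  0.011 ]))]
cam [ 0.4721 -0.2595  0.3432] [ 0.0471  0.3049 -0.9512]
16.5 [ 0.4842 -0.1805  0.2237] [-0.0001 -0.6511  0.759   0.0001] [-0.0534  0.2006 -0.038   0.     -1.3325 -0.0995]
[ 0.48416172 -0.18048938  0.22365222]
scene tester [(array([275. , 219.5]), 0.95), (array([405.8, 312.9]), 0.8), (array([344.3, 297.9]), 0.75)]
scene nose_tip []
scene blank_mark [(array([276.8, 252.1]), 0.96)]
scene exp tester [276.69003076 217.75750928] nose [276.98738177 232.02298394] mark [277.91020084 254.490734  ]
top tester [(array([407.2, 192.7]), 0.68), (array([372.9, 214.9]), 0.56)]
top nose_tip []
top blank_mark [(array([316.7, 231.8]), 0.97), (array([318. , 234.5]), 0.67)]
top exp tester [318.6598849  221.69637049] nose [317.47559236 225.26861951] mark [315.78660357 230.64514096]
wrist exp tester [276.72983061 256.54491632] nose [276.77237829 225.80779758] mark [275.72523232 197.00243139]
```

Run:
```python
from h import *
import pickle
i=pickle.load(open("w7.pkl","rb"))
im=cv2.imread("pics/w7.png");hsv=cv2.cvtColor(im,cv2.COLOR_BGR2HSV)
print("c277",[(r,*map(int,hsv[r,277])) for r in range(184,262,3)])
for r in(215,222,226,230,236,246,254):
    print(r,[(c,int(hsv[r,c,1]),int(hsv[r,c,2])) for c in range(250,306,3)])
e=np.array([.4842,-.1805,.2237])
for z in(-.082,-.076,-.068):
  for d in((0,0),(-.005,0),(.005,0),(0,-.005)):print(z,d,proj("wrist",e+[d[0],d[1],z],i))
```

```text
c277 [(184, 17, 97, 153), (187, 18, 97, 152), (190, 17, 98, 127), (193, 17, 97, 142), (196, 18, 101, 152), (199, 18, 100, 153), (202, 18, 101, 152), (205, 13, 91, 95), (208, 17, 102, 152), (211, 18, 101, 151), (214, 16, 98, 153), (217, 17, 101, 152), (220, 25, 13, 115), (223, 38, 9, 113), (226, 53, 9, 113), (229, 50, 7, 112), (232, 45, 5, 94), (235, 60, 3, 73), (238, 60, 4, 72), (241, 30, 4, 71), (244, 30, 5, 50), (247, 90, 8, 66), (250, 60, 5, 50), (253, 165, 10, 53), (256, 90, 4, 64), (259, 30, 6, 40)]
215 [(250, 6, 135), (253, 6, 134), (256, 7, 107), (259, 7, 103), (262, 12, 103), (265, 104, 140), (268, 101, 141), (271, 100, 148), (274, 99, 152), (277, 101, 152), (280, 97, 152), (283, 97, 142), (286, 96, 141), (289, 44, 117), (292, 7, 103), (295, 5, 213), (298, 5, 220), (301, 5, 221), (304, 5, 219)]
222 [(250, 6, 135), (253, 6, 130), (256, 5, 103), (259, 8, 100), (262, 4, 119), (265, 93, 137), (268, 27, 113), (271, 9, 111), (274, 7, 112), (277, 7, 111), (280, 7, 111), (283, 9, 110), (286, 26, 116), (289, 25, 124), (292, 2, 119), (295, 6, 136), (298, 6, 219), (301, 6, 222), (304, 6
[... 1267 characters left out ...]
4, 6, 42), (277, 12, 44), (280, 6, 43), (283, 16, 47), (286, 5, 51), (289, 4, 62), (292, 4, 61), (295, 11, 45), (298, 5, 56), (301, 11, 47), (304, 4, 65)]
-0.082 (0, 0) [276.83532685 226.98216658]
-0.082 (-0.005, 0) [284.45324192 225.8862383 ]
-0.082 (0.005, 0) [269.23396887 228.07571292]
-0.082 (0, -0.005) [275.6522829  219.84358905]
-0.076 (0, 0) [276.83734798 230.48702532]
-0.076 (-0.005, 0) [284.66190915 229.3652895 ]
-0.076 (0.005, 0) [269.0302533  231.60625714]
-0.076 (0, -0.005) [275.62202961 223.17916663]
-0.068 (0, 0) [276.84021957 235.46669631]
-0.068 (-0.005, 0) [284.9584028  234.30864649]
-0.068 (0.005, 0) [268.74083674 236.62206428]
-0.068 (0, -0.005) [275.57902599 227.92053177]
```

The dark barrel edge appears at row 219, centred on column 277, as predicted for an upright tester in line with the TCP. I'll lower it onto the mark.

```bash
python3 -m creep '[[0.2,0,-0.0004,0.02,0,0,0],[0.2,0,-0.0004,0.04,0,0,0],[0.2,0,-0.0004,0.053,0,0,0],[0.2,0,-0.0004,0.06,0,0,0],[0.2,0,-0.0004,0.06,0,0,0],[0.2,0,-0.0004,0.06,0,0,0]]'; for k in 1 2 3; do python3 -m creep '[[0.2,0,0,0.0,0,0,0]]' | egrep 'eef|wrist'; done
```

```text
time_s: 17.65
eef_pos: [0.485, -0.1803, 0.1645]
tool_rot: [0.0, -0.651, 0.759, -0.001]
wrist_force: [0.6, 1.2, -0.7]
gripper_width: 0.0286
grasp_force: 79.7
eef_pos: [0.4849, -0.1802, 0.1644]
wrist_force: [0.5, 0.1, -0.5]
eef_pos: [0.4847, -0.1802, 0.1641]
wrist_force: [0.0, 0.5, -1.8]
eef_pos: [0.4846, -0.1802, 0.1639]
wrist_force: [0.8, 0.6, -0.7]
```

```bash
python3 -m creep '[[0.2,0,0,0.003,0,0,0],[0.2,0,0,0.004,0,0,0],[0.2,0,0,0.004,0,0,0]]' | egrep 'eef|wrist_f';python3 -m creep '[[0.2,0,0,0.001,0,0,0],[0.2,0,0,0.002,0,0,0],[0.2,0,0,0.002,0,0,0]]'| egrep 'eef|wrist_f';python3 -m creep '[[0.2,0,0,0.0,0,0,0]]'| egrep 'eef|wrist_f'
```

```text
eef_pos: [0.4844, -0.1802, 0.1596]
wrist_force: [-0.6, 0.5, -0.9]
eef_pos: [0.4847, -0.1802, 0.158]
wrist_force: [-0.8, 0.8, 1.1]
eef_pos: [0.4847, -0.1802, 0.158]
wrist_force: [-0.9, 0.5, 1.0]
```

```bash
python3 -m creep '[[0.2,0,0,0.001,0,0,0],[0.2,0,0,0.002,0,0,0],[0.2,0,0,0.002,0,0,0],[0.2,0,0,0.002,0,0,0]]'| egrep 'eef|wrist_f';python3 -m creep '[[0.2,0,0,0.001,0,0,0],[0.2,0,0,0.002,0,0,0],[0.2,0,0,0.002,0,0,0],[0.2,0,0,0.002,0,0,0]]'| egrep 'eef|rot|wrist_f'; for k in 1 2 3; do python3 -m creep '[[0.2,0,0,0.0,0,0,0]]' | egrep 'time|eef|wrist|rot'; done
```

```text
eef_pos: [0.4847, -0.1802, 0.156]
wrist_force: [-0.6, 0.6, 1.7]
eef_pos: [0.4847, -0.1802, 0.154]
tool_rot: [0.0, -0.651, 0.759, -0.0]
wrist_force: [0.2, 0.0, 3.4]
time_s: 20.02
eef_pos: [0.4847, -0.1802, 0.1539]
tool_rot: [0.0, -0.651, 0.759, -0.0]
wrist_force: [-0.7, 0.1, 4.5]
time_s: 20.15
eef_pos: [0.4847, -0.1802, 0.1539]
tool_rot: [0.0, -0.651, 0.759, -0.0]
wrist_force: [-1.0, -0.6, 4.9]
time_s: 20.27
eef_pos: [0.4846, -0.1802, 0.1538]
tool_rot: [0.0, -0.651, 0.759, -0.0]
wrist_force: [-0.3, 0.8, 4.7]
```

```bash
python3 -c "
from plant import manip
print(manip.close_job())"
```

```text
the job is handed in; nothing more can be done
None
```

The blank is seated in both forks with both hooks over it. The job is handed in with the tester held upright on the mark, pressing at about 5 N, which is about half way in on the nose.

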